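Take the dosing bottle out of the packed rack and stand it on the scale

TASK

One bottle in the packed rack wears a tall, narrow, square-sided dosing cap with a small nozzle; the others have low flat caps. Take that bottle by its cap, tip its top outward over the rack's low front lip until its shoulder is clear of the hold-down bar, and only then lift it out, leaving the others in the rack. Stand it gently upright in the middle of the scale's top (the printed ring) and let go.

Things in the scene. Friction and masses are not known exactly. Their poses are not given: they have to be found in the camera images.
- dosing_center (a point): Middle of the body of the dosing bottle: white, rectangular, 70 mm deep (x) by 58 wide (y) by 130 high to its flat shoulder, about 0.3 kg; the point is 65 mm above its foot. z up, -x its front, facing the robot. It stands in one of the rack's four places, its sides 2 mm from like bottles, which have only flat screw caps, 38 mm across and 12 mm high.
- dosing_cap (a point): Where to grip the dosing bottle: the axis of its tall square cap, 30 by 30 mm, sides along x and y, 34 mm above the shoulder: 99 mm above dosing_center and 8 mm nearer the front (-x); same axes. The cap reaches from 26 mm below this point to 16 mm above it, its nozzle 12 mm higher. Fingers closing along the row (y) at this height stay above the flat caps beside it.
- rack: Fixed grey rack, 88 mm deep, 258 wide; four places 60 mm apart along y. Origin: centre of the underside; z up; -x is outward, to the robot. Floor at z 6 mm. Front lip at x -38, top at z 24 mm. Hold-down bar along the row: z 150 to 157 (14 mm over the shoulders), front edge at x +20 mm: it stops a straight lift; tip a bottle 10 to 18 degrees about its front foot edge, then lift along its lean.
- scale_top (a point): Middle of the printed ring (110 mm across) on the flat top of a white digital scale fixed to the table; the point lies on the top surface, 22 mm above the table. The top is 170 mm (x) by 200 mm (y); the ring is 12 mm behind its middle (+x), and a black display lies by its front edge (-x). z up.
Not all that is in view belongs to the job. What is shaped like the part that bears dosing_center but pink or yellow is not meant.

How it is judged (in metres and radians):
On the way:
1. the dosing bottle leans outward by more than 6 degrees with its foot still in the rack (angle between dosing_center's own z axis and vertical above 0.105 rad and x of dosing_cap in the frame of rack below -0.018 m and x of dosing_center in the frame of rack above -0.045 m and z of dosing_center in the frame of rack below 0.095 m), for 0.1 s.
At the end, for the whole second after the job is handed in: The dosing bottle stands at rest, upright within 10 degrees, on the scale's top, its middle within 30 mm (horizontally) of the middle of the printed ring (z of dosing_center in the frame of scale_top between 0.055 and 0.075 m and horizontal distance between dosing_center and scale_top below 0.03 m and angle between dosing_center's own z axis and vertical below 0.17 rad and linear speed of dosing below 0.02 m/s); the robot touches nothing.
It fails at once if the dosing bottle is dropped or pressed on to the scale with more than 60 N (contact force between dosing and scale above 60 N).
It fails at once if another bottle of the row is pulled up out of its place (distance of any of plain1, plain2, plain3 from where it was at the start of the episode above 0.05 m).
It also fails if it takes over 48 s, if anything falls off the work surface, if the arm or the gripper's body presses on something with over 40 N, if the wrist force passes 120 N, or if a joint passes its speed limit or range.

ROBOT

A 6-joint arm with a two-finger parallel gripper is mounted at the origin on the work surface. World frame = base frame: x ahead of the robot, y to its left, z up, the work surface at z = 0. Lengths are in mm, angles in rad, forces in N, time in s.
With the tool pointing down it reaches from about 300 to 775 mm from the base axis. Payload 14.6 kg.
Tool frame: the origin (TCP) lies at the very end of the fingers, on their centre line; the grasp point (between the pads) lies 19 mm behind it (manip.grip_point_offset is the distance from the TCP to the grasp point, in mm); z points along the fingers, y is the line along which they close (so a half turn about z gives the same grasp; the last joint's range is limited). The gripper opens to 94 mm and grips with 3 to 60 N. Pads are 16 mm wide; open, the fingers measure 119 mm over their backs; the gripper's body (75 mm by 177 mm) begins 78 mm behind the grasp point.
Start: joints at [-1.405, 0.3, 1.521, -0, 1.321, -0.067], TCP at [126.88, -535.155, 205.446] pointing down, gripper open.
Joint ranges: [-3.03, 3.03], [-0.79, 2.21], [0.23, 2.52], [-1.04, 4.18], [0, 3.07], [-2.55, 2.55]. Speed limits (rad/s): [2.22, 2.22, 2.57, 3.14, 3.14, 3.14].

INTERFACE

Orientations are given as [roll, pitch, yaw] about the fixed x, y, z axes, in that order (R = Rz(yaw) Ry(pitch) Rx(roll)).
In Python, from cell import telemetry, eyes, manip gives the robot as it stands.
- The arm moves only by the tool play_rows, never from a script. Its arguments are lists of equal length, an entry for each row: "translation": the shift along the world's x, y, z in m, a list of three; "yaw": the turn about the world's z in rad. A call has 1 to 12 rows; each row is the pose to reach, as a shift and turn from the pose commanded when the call began; what a row does not reach only later rows make up. A row lasts 1/8 s, in which the tool goes at most 62.5 mm and 10.7 degrees, less where a joint would pass 70% of its speed; a pose out of reach is approached as far as the arm can. A call with a gripper value outside its range is refused whole. "hand" is the opening, from 0 (shut) to 1 (fully open), set as the call begins (left out, the last holds). The fingers move at their own pace and stop on an object; "force" is the grip in N (left out, the last holds). Time passes only in rows, so rows that repeat a pose let the fingers close. It gives the time, the measured TCP pose, the force, the opening and the grip force at its end, in the units of the state.
- telemetry.read_state(): the state, without advancing time (a new reading comes with each control period).
- eyes.camera(name): name is "side" or "top"; returns a dict with "pixels" (480x640x3 uint8, red, green, blue), "fx", "fy", "cx", "cy" (pixels), "cam_to_world" (4x4, takes a point from camera to world coordinates). Camera axes: x right, y up, looking along -z (the intrinsics and any distortion apply to the point x, -y, -z); pixel columns grow to the right and rows downward; lengths in mm; the calibration is good to about 2 mm. A picture is of the moment at which its call begins. There is no depth.
- manip.sign_off(): hands the job in; it is judged then, once.
The state is a dict: "clock": time; "joints": joint angles; "qd": joint speeds; "effort": joint torques, N m; "eef_pos": TCP position; "eef_rot": TCP orientation; "wrist_force": force on the tool from outside, world axes, zero at the start; "moment": the same for the moment, N m; "finger_gap": finger opening in mm; "finger_force": force on a finger pad.
Only numpy, scipy, OpenCV 4.12 (cv2) and the standard library are available. Lean on these libraries where they do the work, as an engineer would, in place of code of your own. Each camera call takes 0.05 s, during which the arm holds its last target. There are 200 camera calls.

## Working session

There is one attempt and no reset: what is moved stays moved. The work goes in short steps, Python scripts to look and compute and a tool call to move; the robot and the scene stay as the last step left them, time stands still between calls to the robot, and variables do not carry over. Pictures are saved under pics/ and viewed, at most 10 in all, crops included, and the job is handed in when it is done.

Besides the shell and the picture viewer there is one more tool, called after ">>>" by a JSON object that holds its "fn" and its "kwargs", one argument or row to a line. play_rows: Moves the arm, as the interface text tells. Its arguments: {"type":"object","properties":{"translation":{"type":"array","items":{"type":"array","items":{"type":"number"}}},"yaw":{"type":"array","items":{"type":"number"}},"hand":{"type":"number"},"force":{"type":"number"}},"required":["translation","yaw"]}

```bash
mkdir -p pics
python3 - <<'E'
from cell import telemetry, eyes, manip
import cv2,numpy as np,json
for n in("side","top"):
    c=eyes.camera(n); cv2.imwrite(f"pics/{n}0.png",c["pixels"][:,:,::-1]); 
    print(n,{k:(np.round(v,4).tolist() if k!="pixels" else 0) for k,v in c.items()})
s=telemetry.read_state();print(s)
print(manip.grip_point_offset)
E
```

```text
side {'pixels': 0, 'fx': 565.352, 'fy': 565.352, 'cx': 317.3584, 'cy': 236.4855, 'cam_to_world': [[-0.7495, 0.4318, -0.5018, -137.743], [-0.6619, -0.5017, 0.5569, 847.4313], [-0.0113, 0.7496, 0.6618, 982.9927], [0.0, 0.0, 0.0, 1.0]]}
top {'pixels': 0, 'fx': 468.0471, 'fy': 468.0471, 'cx': 324.6544, 'cy': 238.6564, 'cam_to_world': [[0.0121, 0.9922, -0.1238, 365.3626], [-0.9996, 0.0091, -0.0249, 84.9155], [-0.0236, 0.124, 0.992, 1146.7402], [0.0, 0.0, 0.0, 1.0]]}
{'clock': 0.1, 'joints': array([-1.40462785e+00,  3.00422174e-01,  1.52150986e+00, -1.73707969e-05,
        1.32068020e+00, -6.66199435e-02]), 'qd': array([ 0.00081827, -0.00158146, -0.00170035, -0.00091593,  0.00156558,
        0.00035965]), 'effort': array([ 3.09913055e-03, -5.32643330e+01, -3.53282654e+01,  7.09975488e-02,
        2.34877708e-02, -6.93775200e-05]), 'eef_pos': array([ 126.82473175, -534.94431364,  204.94328919]), 'eef_rot': array([-3.14057421e+00, -5.10855825e-05,  2.32792704e-01]), 'wrist_force': array([ 0.25280802,  0.46073646, -0.99661535]), 'moment': array([-0.0392428 , -0.05005721,  0.00758304]), 'finger_force': 0.0, 'finger_gap': 94.42523759852239}
18.8
```

View pics/side0.png

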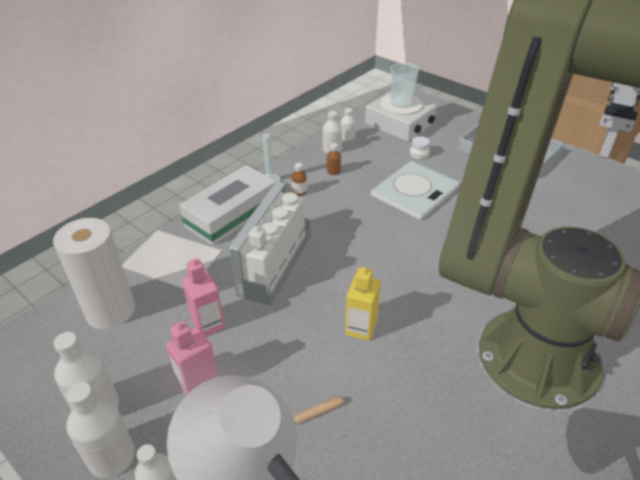

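View pics/top0.png

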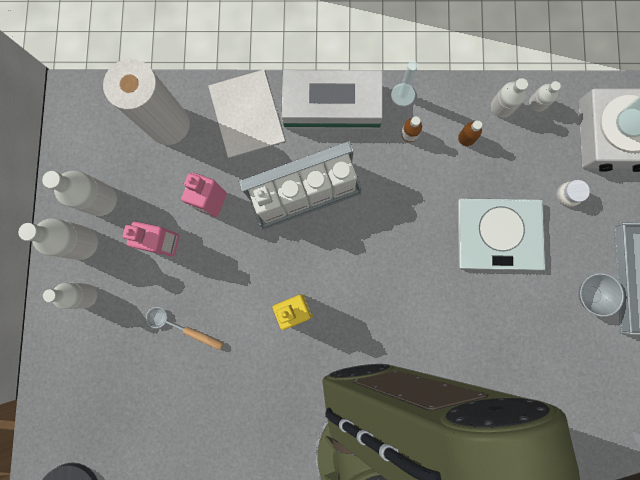

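The top view shows the rack at about (300,185) and the scale ring at (502,229). These could be taken for the dosing bottle:
- white bottle with the tall cap in the rack's left place, (263,195)
- plain rack bottles, (290,190), (316,180) and (342,170)
- pink decoys, (204,193) and (150,238)
- yellow decoy, (291,312)
- loose white bottles at the left edge and at (510,97)

I choose the one at (263,195), which is about (258,240) in the side view, and will check it in a close crop.

Run:
```python
import cv2,numpy as np
t=cv2.imread("pics/top0.png");s=cv2.imread("pics/side0.png")
a=cv2.resize(t[135:235,230:370],(784,560),interpolation=cv2.INTER_CUBIC)
cv2.imwrite("pics/ct.png",a)
b=cv2.resize(s[180:310,225:325],(460,598),interpolation=cv2.INTER_CUBIC)
cv2.imwrite("pics/cs.png",b)
```

```text
(no output)
```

View pics/ct.png

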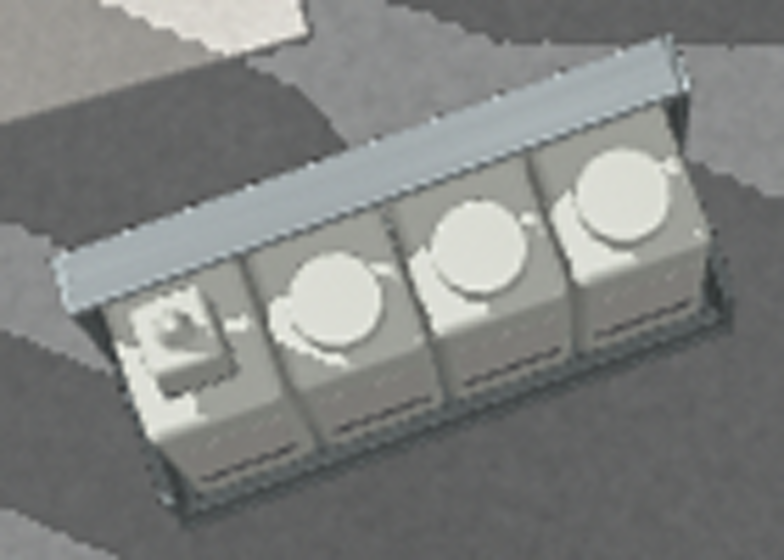

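View pics/cs.png

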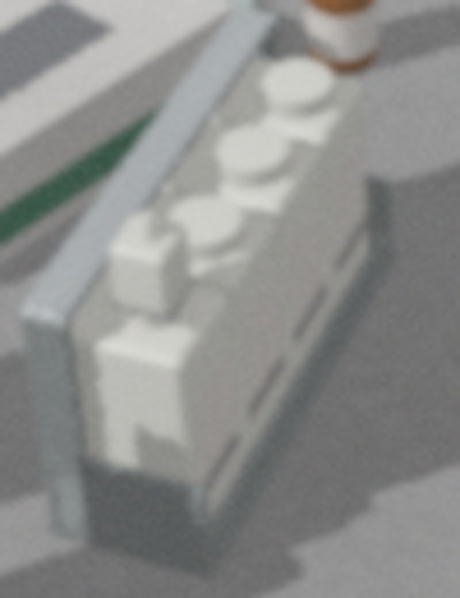

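The crops confirm it. The tall square cap with a nozzle is at (178,330) in the top crop, on the left (+y) bottle. The flat caps are at (337,301), (480,247) and (623,195). Next I measure.

```bash
cat > h.py <<'E'
import cv2,numpy as np
from cell import eyes,telemetry,manip
def ray(c,p):
    M=np.array(c["cam_to_world"]); d=M[:3,:3]@[(p[0]-c["cx"])/c["fx"],-(p[1]-c["cy"])/c["fy"],-1]; return M[:3,3],d
def onz(c,p,z):
    o,d=ray(c,p); return (o+d*(z-o[2])/d[2])
def proj(c,P):
    M=np.array(c["cam_to_world"]); q=M[:3,:3].T@(np.array(P)-M[:3,3]); return [c["cx"]+c["fx"]*q[0]/-q[2], c["cy"]-c["fy"]*q[1]/-q[2]]
E
python3 - <<'E'
from h import *
t=eyes.camera("top");s=eyes.camera("side")
ct=lambda X,Y:((X+.5)/5.6-.5+230,(Y+.5)/5.6-.5+135)
cs=lambda X,Y:((X+.5)/4.6-.5+225,(Y+.5)/4.6-.5+180)
np.set_printoptions(precision=1,suppress=True)
C=np.array([onz(t,ct(*p),148) for p in[(337,301),(480,247),(623,195)]]);print("caps",C)
S=np.array([onz(s,cs(*p),148) for p in[(207,221),(253,150),(298,82)]]);print("caps side",S)
for A in(C,S):
    d=A[0]-A[2]; yaw=np.arctan2(-d[0],d[1]);print("len",np.linalg.norm(d)/2,"yaw",yaw, "next",A.mean(0)+d)
print("bar corners",[onz(t,ct(*p),157) for p in[(68,312),(685,88),(52,258),(668,40)]])
print("doscap top",[onz(t,ct(*p),186) for p in[(178,335)]],[onz(t,ct(*p),186) for p in [(133,322),(197,286),(222,350),(160,378)]])
print("nozzle top",onz(t,ct(172,322),198))
print("shoulder front",[onz(t,ct(*p),136) for p in[(152,440),(285,393),(708,238)]])
# ring
for c,z,box in((t,22,(460,198,545,272)),(s,22,(370,160,462,218))):
    x0,y0,x1,y1=box; im=cv2.cvtColor(c["pixels"][y0:y1,x0:x1],cv2.COLOR_RGB2GRAY)
    im2=cv2.cvtColor(c["pixels"],cv2.COLOR_RGB2HSV)[y0:y1,x0:x1]
    print(im2[(y1-y0)//2-5, (x1-x0)//2], im2[10 if z else 0,(x1-x0)//2])
cv2.imwrite("pics/sc.png",np.hstack([cv2.resize(t["pixels"][190:280,450:555,::-1],(420,360)),cv2.resize(s["pixels"][155:225,365:465,::-1],(380,360))]))
E
```

```text
caps [[600.  187.5 148. ]
 [621.9 132.  148. ]
 [643.1  76.4 148. ]]
caps side [[597.8 193.  148. ]
 [619.6 138.2 148. ]
 [641.4  81.9 148. ]]
len 59.60616220147274 yaw 0.36962453439646475 next [578.6 243.1 148. ]
len 59.64711961554801 yaw 0.3737554200970562 next [576.  248.7 148. ]
bar corners [array([592.9, 290.9, 157. ]), array([683.5,  52.7, 157. ]), array([614.2, 297.9, 157. ]), array([702.8,  59.4, 157. ])]
doscap top [array([577.7, 243.1, 186. ])] [array([582.5, 260.2, 186. ]), array([596.5, 236.5, 186. ]), array([572. , 226.4, 186. ]), array([561.2, 249.4, 186. ])]
nozzle top [579.9 243.5 198. ]
shoulder front [array([546.6, 260.4, 136. ]), array([565.8, 208.5, 136. ]), array([629.2,  42.6, 136. ])]
[ 34   8 219] [ 42  12 217]
[ 30   5 206] [ 81  13 196]
```

View pics/sc.png

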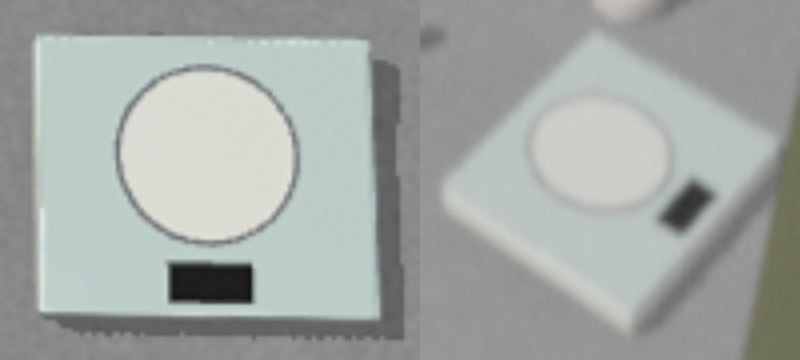

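The scale crop shows the ring centred near (207,154) in the left panel (top view) and (600,152) in the right panel (side view), with the display on its -x side.

Run:
```python
from h import *
t=eyes.camera("top");s=eyes.camera("side")
ct=lambda X,Y:((X+.5)/5.6-.5+230,(Y+.5)/5.6-.5+135)
cs=lambda X,Y:((X+.5)/4.6-.5+225,(Y+.5)/4.6-.5+180)
np.set_printoptions(precision=1,suppress=True)
def tri(a,b):
    A=np.zeros((3,3));v=np.zeros(3)
    for o,d in(ray(t,a),ray(s,b)):
        d=d/np.linalg.norm(d);P=np.eye(3)-np.outer(d,d);A+=P;v+=P@o
    X=np.linalg.solve(A,v);return X,np.linalg.norm(np.array(proj(t,X))-a)
for a,b in zip([(337,301),(480,247),(623,195)],[(207,221),(253,150),(298,82)]):print(tri(ct(*a),cs(*b)))
print("cap",tri(ct(178,335),cs(148,240)))
ti=(450+207/4-.4,190+154/4-.4);si=(365+180/3.8-.4,155+152/(360/70)-.4)
print("ring",tri(ti,si),onz(t,ti,22),onz(s,si,22))
# scale yaw from top edges & display
print([onz(t,(450+x/4-.4,190+y/4-.4),22) for x,y in[(36,37),(368,40),(380,318),(40,312),(211,283)]])
```

```text
(array([601.9, 188.5, 142.6]), np.float64(0.3207061633065334))
(array([624.1, 132.8, 142. ]), np.float64(0.3791100308327482))
(array([645.3,  76.8, 142.8]), np.float64(0.41662046620125015))
cap (array([580.2, 245. , 179.4]), np.float64(0.6297878014254015))
ring (array([ 537. , -312.6,   18.2]), np.float64(0.6145003679855773)) [ 535.2 -312.1   22. ] [ 535.5 -307.1   22. ]
[array([ 606.2, -211.5,   22. ]), array([ 605.8, -411.1,   22. ]), array([ 437.5, -410.6,   22. ]), array([ 439., -210.,   22.]), array([ 457.4, -311.8,   22. ])]
```

>>> {"fn": "play_rows", "kwargs": {
  "translation": [
    [0.03, 0.03, 0.02],
    [0.07, 0.065, 0.04],
    [0.11, 0.1, 0.06],
    [0.15, 0.14, 0.08],
    [0.19, 0.18, 0.1],
    [0.23, 0.22, 0.12],
    [0.27, 0.255, 0.12],
    [0.3, 0.29, 0.12],
    [0.33, 0.32, 0.12],
    [0.35, 0.34, 0.12],
    [0.35, 0.34, 0.12]
  ],
  "yaw": [0.01, 0.03, 0.05, 0.07, 0.09, 0.11, 0.13, 0.138, 0.138, 0.138, 0.138],
  "hand": 0.65,
  "force": 40
}}

```text
clock: 1.68
eef_pos: [477.6, -194.0, 325.1]
eef_rot: [-3.141, 0.0, 0.373]
wrist_force: [-0.3, -1.0, -0.4]
finger_gap: 61.2
finger_force: 0.0
```

>>> {"fn": "play_rows", "kwargs": {
  "translation": [
    [0.01, 0.03, 0],
    [0.02, 0.075, 0],
    [0.03, 0.12, 0],
    [0.04, 0.165, 0],
    [0.05, 0.21, 0],
    [0.06, 0.255, 0],
    [0.07, 0.3, 0],
    [0.08, 0.345, 0],
    [0.09, 0.39, 0],
    [0.1, 0.425, 0],
    [0.102, 0.44, -0.02],
    [0.102, 0.44, -0.025]
  ],
  "yaw": [0, 0, 0, 0, 0, 0, 0, 0, 0, 0, 0, 0]
}}

```text
clock: 3.18
eef_pos: [578.4, 244.2, 297.9]
eef_rot: [3.142, 0.004, 0.371]
wrist_force: [0.7, -0.1, 0.0]
finger_gap: 61.0
finger_force: 0.0
```

Run:
```python
from h import *
t=eyes.camera("top");s=eyes.camera("side")
print(telemetry.read_state()["eef_pos"],telemetry.read_state()["eef_rot"])
cv2.imwrite("pics/m.png",np.hstack([cv2.resize(t["pixels"][110:250,210:350,::-1],(400,400)),cv2.resize(s["pixels"][150:290,200:340,::-1],(400,400))]))
```

```text
[578.65287704 243.37240669 299.51016841] [3.14143348e+00 1.78075051e-03 3.69761213e-01]
```

View pics/m.png

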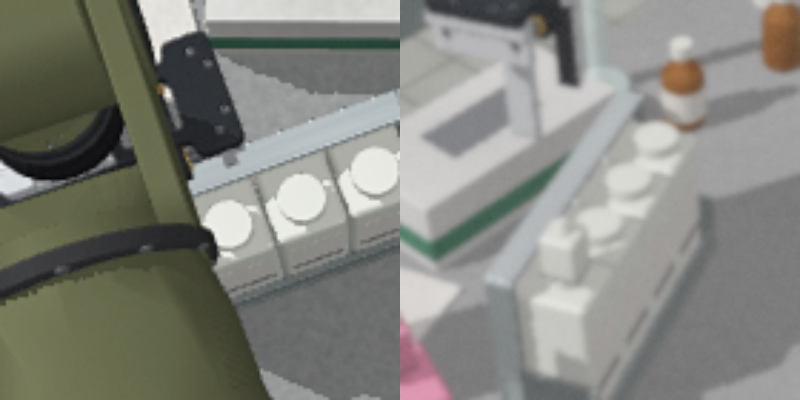

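The side view shows the left finger tip at about (525,135), still well above the cap at (562,245). The neighbours are clear. I descend.

>>> {"fn": "play_rows", "kwargs": {
  "translation": [
    [0, 0, -0.03],
    [0, 0, -0.06],
    [0, 0, -0.08],
    [0, 0, -0.1],
    [0, 0, -0.115],
    [0, 0, -0.13],
    [0, 0, -0.14],
    [0, 0, -0.147],
    [0, 0, -0.147]
  ],
  "yaw": [0, 0, 0, 0, 0, 0, 0, 0, 0]
}}

```text
clock: 4.4
eef_pos: [578.8, 244.8, 153.2]
eef_rot: [3.142, 0.0, 0.371]
wrist_force: [0.3, -0.6, 0.2]
finger_gap: 61.2
finger_force: 0.0
```

Run:
```python
from h import *
s=eyes.camera("side")
st=telemetry.read_state();print(st["eef_pos"],st["wrist_force"])
np.set_printoptions(precision=1,suppress=True)
y=np.array([-.362,.932,0]);g=st["eef_pos"]
for k in(-30.5,30.5):print(proj(s,g+k*y))
cv2.imwrite("pics/n.png",cv2.resize(s["pixels"][180:300,210:330,::-1],(600,600),interpolation=cv2.INTER_CUBIC))
```

```text
[578.97587976 244.91610327 153.63568999] [-0.03118017  0.4515724   0.14983615]
[np.float64(264.4587021575428), np.float64(232.3975981871207)]
[np.float64(252.86248840553745), np.float64(249.85204135083546)]
```

View pics/n.png

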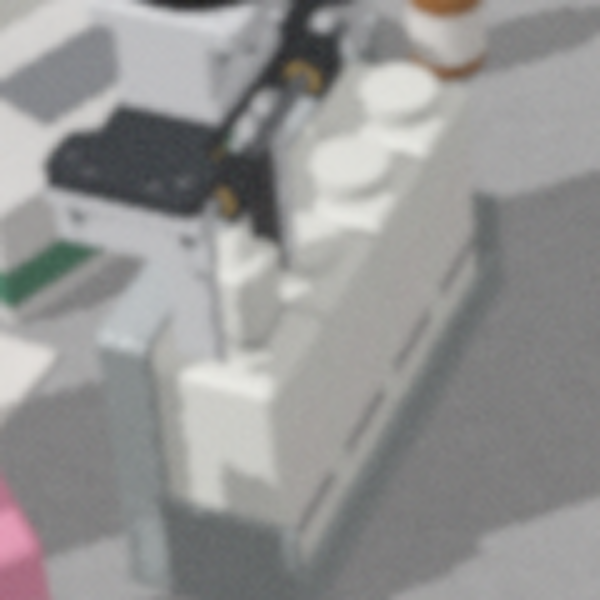

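The cap at (250,300) sits between the fingers, whose tips are at about (215,355) and (290,262). I close with light force first.

>>> {"fn": "play_rows", "kwargs": {
  "translation": [
    [0, 0, 0],
    [0, 0, 0],
    [0, 0, 0],
    [0, 0, 0],
    [0, 0, 0],
    [0, 0, 0]
  ],
  "yaw": [0, 0, 0, 0, 0, 0],
  "hand": 0,
  "force": 12
}}

```text
clock: 5.2
eef_pos: [578.9, 244.8, 153.5]
eef_rot: [3.142, -0.0, 0.371]
wrist_force: [0.2, -0.3, 1.1]
finger_gap: 30.3
finger_force: 12.0
```

The gap of 30 mm matches the cap, and the side force is negligible. I tip along the arc about the foot edge.

>>> {"fn": "play_rows", "kwargs": {
  "translation": [
    [-0.004, -0.0016, 0.001],
    [-0.009, -0.0035, 0.0015],
    [-0.014, -0.0054, 0.002],
    [-0.0185, -0.0072, 0.0022],
    [-0.023, -0.0089, 0.0024],
    [-0.0275, -0.0107, 0.0024],
    [-0.0315, -0.0122, 0.0022],
    [-0.0355, -0.0138, 0.002],
    [-0.039, -0.0151, 0.002],
    [-0.043, -0.0167, 0.0018],
    [-0.043, -0.0167, 0.0018]
  ],
  "yaw": [0, 0, 0, 0, 0, 0, 0, 0, 0, 0, 0],
  "force": 20
}}

```text
clock: 6.58
eef_pos: [535.5, 228.0, 155.1]
eef_rot: [-3.142, 0.001, 0.371]
wrist_force: [1.3, -0.0, -1.8]
finger_gap: 29.8
finger_force: 20.0
```

Run:
```python
from h import *
s=eyes.camera("side")
st=telemetry.read_state();print(st["eef_pos"],st["wrist_force"],st["moment"])
cv2.imwrite("pics/o.png",cv2.resize(s["pixels"][180:300,210:330,::-1],(600,600),interpolation=cv2.INTER_CUBIC))
```

```text
[535.57691006 228.05364767 155.06374702] [ 1.27420162  1.27178595 -2.47873585] [ 0.10824231 -0.19345208 -0.00929666]
```

View pics/o.png

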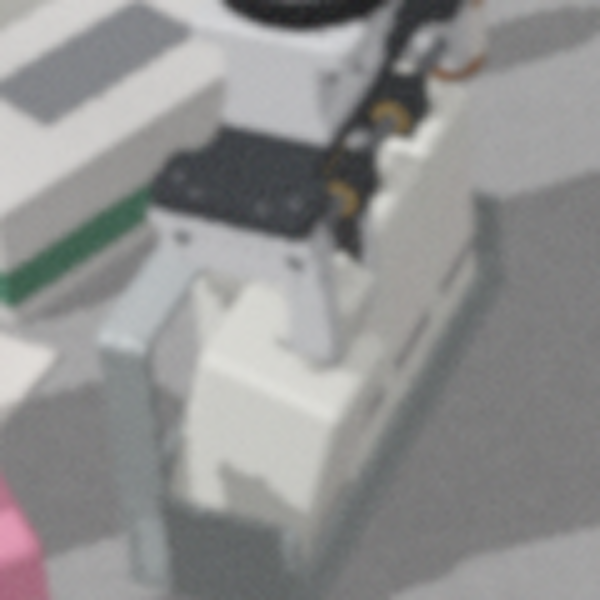

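The bottle leans about 15° outward with its foot still in the rack, and its shoulder edge at (345,410) is clear of the bar at (120,340). I grip harder and lift along the lean.

>>> {"fn": "play_rows", "kwargs": {
  "translation": [
    [0, 0, 0],
    [0, 0, 0],
    [-0.002, -0.0008, 0.007],
    [-0.005, -0.0019, 0.018],
    [-0.008, -0.003, 0.03],
    [-0.012, -0.0045, 0.044],
    [-0.017, -0.0065, 0.06],
    [-0.023, -0.009, 0.077],
    [-0.03, -0.0115, 0.095],
    [-0.038, -0.0145, 0.115],
    [-0.048, -0.018, 0.135],
    [-0.055, -0.021, 0.15]
  ],
  "yaw": [0, 0, 0, 0, 0, 0, 0, 0, 0, 0, 0, 0],
  "force": 45
}}

```text
clock: 8.12
eef_pos: [480.3, 207.0, 306.9]
eef_rot: [3.142, -0.001, 0.371]
wrist_force: [-0.2, 0.1, -2.3]
finger_gap: 29.8
finger_force: 45.0
```

Run:
```python
from h import *
s=eyes.camera("side")
st=telemetry.read_state();print(st["eef_pos"],st["wrist_force"],st["moment"],st["finger_gap"])
cv2.imwrite("pics/p.png",cv2.resize(s["pixels"][130:310,200:380,::-1],(600,600),interpolation=cv2.INTER_CUBIC))
```

```text
[480.2797602  206.91246755 308.69167815] [-0.56312372 -1.52882991 -0.93662384] [-0.10567697  0.22046017 -0.03893427] 29.682543957050488
```

View pics/p.png

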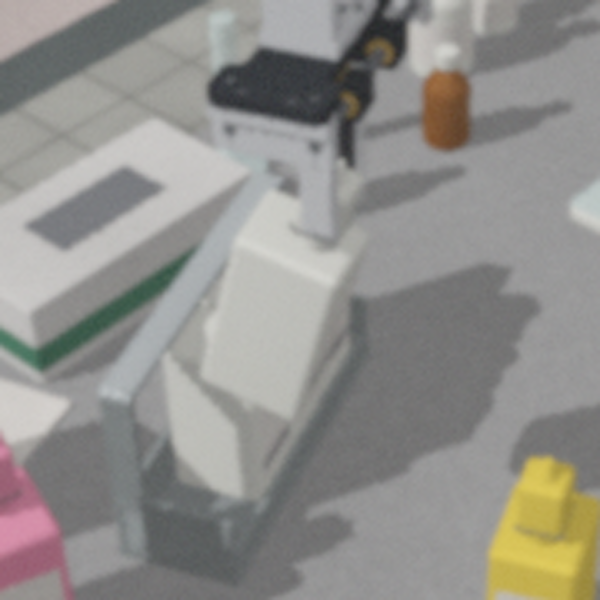

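The bottle is out with the lean held at about 15°. The neighbours stayed in place, and the next one is visible at (205,430). I carry it to the scale.

>>> {"fn": "play_rows", "kwargs": {
  "translation": [
    [0, -0.01, 0.01],
    [0, -0.03, 0.02],
    [0, -0.055, 0.03],
    [0, -0.085, 0.03],
    [0, -0.12, 0.03],
    [0, -0.155, 0.03],
    [0, -0.19, 0.03],
    [0, -0.225, 0.03],
    [0, -0.26, 0.03],
    [0, -0.295, 0.03],
    [0, -0.33, 0.03],
    [0, -0.365, 0.03]
  ],
  "yaw": [0, 0, 0, 0, 0, 0, 0, 0, 0, 0, 0, 0]
}}

```text
clock: 9.68
eef_pos: [480.2, -160.1, 335.3]
eef_rot: [-3.142, 0.0, 0.37]
wrist_force: [0.9, 0.3, -3.8]
finger_gap: 29.9
finger_force: 45.0
```

>>> {"fn": "play_rows", "kwargs": {
  "translation": [
    [0.001, -0.035, 0],
    [0.003, -0.07, -0.01],
    [0.005, -0.1, -0.025],
    [0.007, -0.125, -0.045],
    [0.007, -0.145, -0.065],
    [0.007, -0.16, -0.085],
    [0.007, -0.168, -0.1],
    [0.007, -0.171, -0.112],
    [0.007, -0.171, -0.12],
    [0.007, -0.171, -0.125],
    [0.007, -0.171, -0.125]
  ],
  "yaw": [0, 0, 0, 0, 0, 0, 0, 0, 0, 0, 0]
}}

```text
clock: 11.05
eef_pos: [488.0, -328.6, 210.3]
eef_rot: [3.142, -0.0, 0.371]
wrist_force: [-0.2, 1.1, -3.4]
finger_gap: 29.8
finger_force: 45.0
```

Run:
```python
from h import *
s=eyes.camera("side");t=eyes.camera("top")
st=telemetry.read_state();print(st["eef_pos"],st["wrist_force"],st["moment"],st["finger_gap"])
print(proj(s,st["eef_pos"]),proj(t,st["eef_pos"]))
cv2.imwrite("pics/q.png",np.hstack([cv2.resize(s["pixels"][90:250,340:500,::-1],(400,400)),cv2.resize(t["pixels"][160:320,420:580,::-1],(400,400))]))
```

```text
[ 488.08019501 -328.76433058  210.77559578] [ 0.8502698   0.26422027 -3.32051236] [-0.08869637  0.12176895 -0.03506932] 29.828312815057735
[np.float64(438.9172230394799), np.float64(128.94826093209628)] [np.float64(543.8323000179462), np.float64(237.68186522116562)]
```

View pics/q.png

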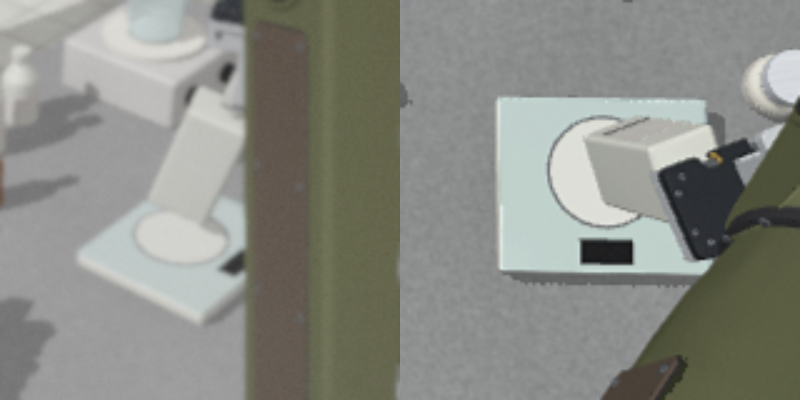

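The last picture shows the bottle over the ring, still leaning and with clearance below. In the left panel its back edge runs from (200,88) to (150,203). That was picture 10, so I work from numbers now. I fit the lean from those pixels.

```bash
cat >> h.py <<'E'
def bott(G,th,yaw,pts):
    c,s=np.cos(yaw),np.sin(yaw);R=np.array([[c,-s,0],[s,c,0],[0,0,1]])
    p=np.array(pts,float);x=p[:,0]*np.cos(th)-p[:,2]*np.sin(th);z=p[:,0]*np.sin(th)+p[:,2]*np.cos(th)
    return G+np.c_[x,p[:,1],z]@R.T
E
python3 - <<'E'
from h import *
s=eyes.camera("side");st=telemetry.read_state();G=st["eef_pos"]+[0,0,18.8]
np.set_printoptions(precision=1,suppress=True)
print("seen back edge (420,125)->(400,171); front-foot ~ (%.0f,%.0f)"%(340+208/2.5,90+226/2.5))
P=[(43,29,-36),(43,29,-166),(-27,29,-166),(43,-29,-166)]
for d in(8,12,15,18,21,24):
    B=bott(G,np.radians(d),.371,P);print(d,np.array([proj(s,b) for b in B]).round(0).tolist(),"front foot z",B[2,2], "off",(B[2]-G))
E
```

```text
seen back edge (420,125)->(400,171); front-foot ~ (423,180)
8 [[418.0, 135.0], [407.0, 174.0], [431.0, 182.0], [412.0, 163.0]] front foot z 61.44572515339891 off [ -13.9   25.7 -168.1]
12 [[418.0, 134.0], [403.0, 172.0], [427.0, 181.0], [408.0, 161.0]] front foot z 61.60178091653009 off [  -3.   30. -168.]
15 [[417.0, 133.0], [400.0, 170.0], [424.0, 180.0], [405.0, 159.0]] front foot z 62.25609690866793 off [   5.2   33.1 -167.3]
18 [[417.0, 132.0], [398.0, 168.0], [421.0, 179.0], [403.0, 157.0]] front foot z 63.369057737302285 off [  13.4   36.3 -166.2]
21 [[417.0, 131.0], [395.0, 166.0], [418.0, 178.0], [400.0, 155.0]] front foot z 64.93761285416275 off [  21.4   39.5 -164.7]
24 [[416.0, 130.0], [393.0, 164.0], [415.0, 177.0], [398.0, 153.0]] front foot z 66.95746295870299 off [  29.4   42.6 -162.6]
```

>>> {"fn": "play_rows", "kwargs": {
  "translation": [
    [0, 0, -0.008],
    [0, 0, -0.016],
    [0, 0, -0.023],
    [0, 0, -0.029],
    [0, 0, -0.033],
    [0, 0, -0.036],
    [0, 0, -0.037],
    [0, 0, -0.038],
    [0, 0, -0.039],
    [0, 0, -0.039]
  ],
  "yaw": [0, 0, 0, 0, 0, 0, 0, 0, 0, 0]
}}

```text
clock: 12.45
eef_pos: [487.9, -328.9, 171.2]
eef_rot: [-3.142, 0.0, 0.371]
wrist_force: [-0.6, 0.3, -3.1]
finger_gap: 29.6
finger_force: 45.0
```

>>> {"fn": "play_rows", "kwargs": {
  "translation": [
    [0, 0, -0.0005],
    [0, 0, -0.001],
    [0, 0, -0.001],
    [0, 0, -0.001]
  ],
  "yaw": [0, 0, 0, 0]
}}

```text
clock: 12.95
eef_pos: [488.0, -329.0, 170.8]
eef_rot: [3.141, -0.0, 0.371]
wrist_force: [-1.9, 0.8, 4.9]
finger_gap: 29.7
finger_force: 45.0
```

Contact is at about 8 N. I ease the grip and roll the bottle back about its foot edge.

>>> {"fn": "play_rows", "kwargs": {
  "translation": [
    [0, 0, 0],
    [0, 0, 0],
    [0.0025, 0.001, 0.0003],
    [0.0055, 0.0021, 0.0005],
    [0.0085, 0.0033, 0.0007],
    [0.0115, 0.0045, 0.0009],
    [0.014, 0.0054, 0.0009],
    [0.014, 0.0054, 0.0009]
  ],
  "yaw": [0, 0, 0, 0, 0, 0, 0, 0],
  "force": 10
}}

```text
clock: 13.95
eef_pos: [502.2, -323.4, 171.3]
eef_rot: [3.141, -0.0, 0.371]
wrist_force: [0.1, 0.5, 4.8]
finger_gap: 30.2
finger_force: 10.0
```

Run:
```python
from h import *
s=eyes.camera("side");st=telemetry.read_state();G=st["eef_pos"]+[0,0,18.8]
np.set_printoptions(precision=1,suppress=True);print(st["eef_pos"],st["wrist_force"])
P=[(43,29,-36),(43,29,-166),(-27,29,-166)]
for d in(0,5,10,15,18):
    print(d,np.array([proj(s,b) for b in bott(G,np.radians(d),.371,P)]).round(0).tolist())
g=s["pixels"].mean(2)
# left silhouette edge of bottle vs grey table/scale: strongest positive horizontal gradient
b=cv2.GaussianBlur(g,(3,3),0);gx=b[:,2:]-b[:,:-2]
for y in range(140,205,6):
    k=np.argsort(-abs(gx[y,370:436]))[:4]+371;print(y,[(int(i),int(gx[y,i-1])) for i in sorted(k)])
```

```text
[ 502.2 -323.4  171.3] [-0.5  0.1  4.6]
0 [[412.0, 149.0], [408.0, 188.0], [432.0, 193.0]]
5 [[411.0, 148.0], [403.0, 186.0], [427.0, 193.0]]
10 [[411.0, 146.0], [398.0, 183.0], [422.0, 192.0]]
15 [[410.0, 145.0], [394.0, 181.0], [417.0, 190.0]]
18 [[410.0, 144.0], [391.0, 179.0], [414.0, 190.0]]
140 [(412, 36), (432, -37), (433, -48), (434, -37)]
146 [(409, 29), (410, 23), (433, -27), (434, -29)]
152 [(432, -31), (433, -55), (434, -61), (435, -42)]
158 [(431, -24), (432, -30), (433, -35), (434, -34)]
164 [(403, 22), (433, -25), (434, -33), (435, -26)]
170 [(432, -21), (433, -39), (434, -46), (435, -36)]
176 [(433, -32), (434, -54), (435, -55), (436, -33)]
182 [(431, 23), (434, -48), (435, -60), (436, -42)]
188 [(431, 26), (434, -42), (435, -56), (436, -43)]
194 [(429, -39), (430, -55), (431, -57), (432, -42)]
200 [(430, -20), (431, -25), (432, -25), (435, -20)]
```

The back edge slope (6.5/18 px) matches about 10°, so it is rolling about its foot. I continue to upright.

>>> {"fn": "play_rows", "kwargs": {
  "translation": [
    [0.003, 0.0011, 0],
    [0.006, 0.0023, -0.0001],
    [0.009, 0.0034, -0.0002],
    [0.012, 0.0046, -0.0004],
    [0.015, 0.0057, -0.0006],
    [0.018, 0.0069, -0.0008],
    [0.021, 0.008, -0.001],
    [0.024, 0.0092, -0.0013],
    [0.0265, 0.0102, -0.0016],
    [0.0265, 0.0102, -0.0016]
  ],
  "yaw": [0, 0, 0, 0, 0, 0, 0, 0, 0, 0]
}}

```text
clock: 15.25
eef_pos: [528.4, -313.1, 169.2]
eef_rot: [-3.141, 0.0, 0.371]
wrist_force: [0.4, 0.1, -2.4]
finger_gap: 29.8
finger_force: 10.0
```

Run:
```python
from h import *
s=eyes.camera("side");st=telemetry.read_state();G=st["eef_pos"]+[0,0,18.8]
np.set_printoptions(precision=1,suppress=True);print(st["eef_pos"],st["wrist_force"],st["moment"])
P=[(43,29,-36),(43,29,-166),(-27,29,-166)]
for d in(-3,0,3,6):
    print(d,np.array([proj(s,b) for b in bott(G,np.radians(d),.371,P)]).round(1).tolist())
b=cv2.GaussianBlur(s["pixels"].mean(2),(3,3),0);gx=b[:,2:]-b[:,:-2]
for y in range(136,196,5):
    print(y,[(i,int(gx[y,i-1])) for i in range(380,425) if abs(gx[y,i-1])>14])
```

```text
[ 528.4 -313.2  169.2] [ 0.4 -0.4 -3.5] [-0.  -0.1 -0. ]
-3 [[402.7, 148.7], [401.0, 188.1], [425.5, 192.0]]
0 [[402.1, 147.9], [398.1, 186.9], [422.4, 191.8]]
3 [[401.5, 147.1], [395.2, 185.6], [419.3, 191.5]]
6 [[400.9, 146.2], [392.3, 184.2], [416.2, 191.1]]
136 [(407, -19), (408, -24), (409, -19), (412, 21), (413, 26), (414, 16), (422, -17), (423, -15)]
141 [(402, 14), (403, 24), (404, 28), (405, 21), (413, -14), (414, -14), (421, -15), (424, 26)]
146 [(400, 17), (401, 28), (402, 28), (403, 18), (418, -16), (419, -17)]
151 [(399, 18), (400, 23), (401, 18), (424, -18)]
156 [(398, 15), (399, 22), (400, 16), (423, -17), (424, -22)]
161 [(398, 18), (399, 19), (422, -16), (423, -22), (424, -17)]
166 [(397, 18), (398, 24), (399, 17), (421, -15), (422, -21), (423, -18)]
171 [(395, 15), (396, 15), (421, -18), (422, -20)]
176 [(389, 14), (390, 14), (420, -18), (421, -25), (422, -19), (424, 22)]
181 [(382, 15), (383, 16), (419, -17), (420, -24), (421, -20)]
186 [(419, -18), (420, -14)]
191 []
```

About 3° of lean is left and the weight still hangs on the gripper. I lower slightly so the foot seats itself.

>>> {"fn": "play_rows", "kwargs": {
  "translation": [
    [0.0005, 0.0002, -0.0004],
    [0.001, 0.0004, -0.0008],
    [0.001, 0.0004, -0.0012],
    [0.001, 0.0004, -0.0016],
    [0.001, 0.0004, -0.0016],
    [0.001, 0.0004, -0.0016]
  ],
  "yaw": [0, 0, 0, 0, 0, 0],
  "force": 6
}}

```text
clock: 16.05
eef_pos: [529.8, -312.8, 168.9]
eef_rot: [3.141, -0.001, 0.371]
wrist_force: [0.2, 2.7, 6.8]
finger_gap: 29.9
finger_force: 6.0
```

```bash
cat > m.py <<'E'
from h import *
s=eyes.camera("side");st=telemetry.read_state()
print(st["eef_pos"].round(1),st["wrist_force"].round(1))
b=cv2.GaussianBlur(s["pixels"].mean(2),(3,3),0);gx=b[:,2:]-b[:,:-2]
L=[(y,397-6+int(np.argmax(gx[y,390:408]))) for y in range(146,170,2)]
F=[(y,415+int(np.argmin(gx[y,414:428]))) for y in range(154,184,2)]
L=[(y,391+int(np.argmax(gx[y,390:408]))) for y in range(146,170,2)]
for q in(L,F):print(q,np.polyfit(*np.array(q).T,1)[0])
E
python3 m.py
```

```text
[ 529.8 -312.8  168.9] [0.4 2.8 6.8]
[(146, 401), (148, 400), (150, 400), (152, 399), (154, 399), (156, 399), (158, 399), (160, 399), (162, 398), (164, 398), (166, 398), (168, 398)] -0.12237762237762538
[(154, 428), (156, 428), (158, 423), (160, 423), (162, 423), (164, 422), (166, 422), (168, 422), (170, 421), (172, 421), (174, 421), (176, 421), (178, 421), (180, 420), (182, 420)] -0.23392857142857268
```

Now upright within about 1° and supported by the scale. I release.

>>> {"fn": "play_rows", "kwargs": {
  "translation": [
    [0, 0, 0.0005],
    [0, 0, 0.0005],
    [0, 0, 0.0005],
    [0, 0, 0.0005],
    [0, 0, 0.0005],
    [0, 0, 0.0005]
  ],
  "yaw": [0, 0, 0, 0, 0, 0],
  "hand": 0.65
}}

```text
clock: 16.85
eef_pos: [529.4, -312.9, 168.4]
eef_rot: [-3.142, 0.0, 0.371]
wrist_force: [0.9, 0.5, 0.8]
finger_gap: 61.2
finger_force: 0.0
```

>>> {"fn": "play_rows", "kwargs": {
  "translation": [
    [0, 0, 0.008],
    [0, 0, 0.02],
    [0, 0, 0.035],
    [0, 0, 0.055],
    [0, 0, 0.08],
    [0, 0, 0.11],
    [0, 0, 0.14],
    [0, 0, 0.17],
    [0, 0, 0.19],
    [0, 0, 0.19]
  ],
  "yaw": [0, 0, 0, 0, 0, 0, 0, 0, 0, 0]
}}

```text
clock: 18.1
eef_pos: [529.5, -313.0, 360.6]
eef_rot: [3.139, -0.002, 0.371]
wrist_force: [-0.8, -0.1, -0.3]
finger_gap: 61.2
finger_force: 0.0
```

```bash
python3 m.py
python3 - <<'E'
from h import *
s=eyes.camera("side")
np.set_printoptions(precision=1,suppress=True)
C=np.array([535.5+0,-310,22+166-8+8])
for G in(np.array([529.8,-312.8,187.7]),):
    print([np.array(proj(s,b)).round(1) for b in bott(G,0,.371,[(43,29,-36),(43,29,-166),(-27,29,-36),(-27,29,-166)])])
E
```

```text
[ 529.4 -312.8  358.9] [ 0.4  0.1 -0.6]
[(146, 401), (148, 400), (150, 400), (152, 399), (154, 399), (156, 399), (158, 399), (160, 398), (162, 398), (164, 398), (166, 398), (168, 398)] -0.1276223776223793
[(154, 424), (156, 424), (158, 423), (160, 423), (162, 423), (164, 422), (166, 422), (168, 422), (170, 421), (172, 421), (174, 421), (176, 421), (178, 421), (180, 420), (182, 420)] -0.14107142857143093
[array([401.6, 147.9]), array([397.6, 186.9]), array([427.3, 152.6]), array([421.9, 191.8])]
```

The bottle has not moved since release, its edges match upright, and its centre is at about (537,-310), within 2 mm of the ring.

```bash
python3 -c "
from cell import manip;print(manip.sign_off())"
```

```text
the job is handed in; nothing more can be done
None
```

I tipped the dosing bottle out over the lip, lifted it clear and stood it upright about 2 mm from the ring's centre by my measurement; it is released and the job was handed in at about 18 s, though sign-off returned no verdict.

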